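# Fill the socket tub

### The arm

A 6-joint arm with a two-finger parallel gripper is mounted at the origin on the work surface. World frame = base frame: x ahead of the robot, y to its left, z up, the work surface at z = 0. Lengths are in m, angles in rad, forces in N, time in s.
With the tool pointing down it reaches from about 0.25 to 0.8 m from the base axis. Payload 8.5 kg.
Tool frame: the origin (TCP) lies between the finger pads; the fingertips stand 19 mm ahead of it and the grasp point (between the pads) is the TCP; z points along the fingers, y is the line along which they close (so a half turn about z gives the same grasp; the last joint's range is limited). The gripper opens to 85 mm and grips with 20 to 120 N. Pads are 22 mm wide; open, the fingers measure 114 mm over their backs; the gripper's body (76 mm by 85 mm) begins 54 mm behind the grasp point. The pads swing forward as they close: fully open they stand 13 mm farther back than shut.
Start: joints at [-1.348, 0.238, -0.013, 1.319, 0, 1.571], TCP at [0.116, -0.512, 0.25] pointing down, gripper open.
Joint ranges: [-2.66, 2.66], [-1.03, 1.9], [-1.14, 1.46], [-1.82, 2.27], [-1.45, 1.34], [-3.14, 3.14]. Speed limits (rad/s): [2.22, 2.22, 2.79, 3.14, 3.14, 3.14].

### API

Orientations are given as a rotation vector (axis times angle).
In Python, from plant import env gives the robot as it stands.
- The arm moves only by the tool move_arm, never from a script. Its argument "deltas" is a list of rows, each a list of 7 numbers: the shift along the tool's x, y, z in mm, then the turn, a rotation vector about the tool's x, y, z in degrees, then the finger opening in mm, from 0 to 85.4. A call has 1 to 12 rows; each row is the pose to reach, as a shift and turn from the pose commanded when the call began, along the tool's axes at that moment; what a row does not reach only later rows make up. A row lasts 1/10 s, in which the tool goes at most 50 mm and 8.59 degrees, less where a joint would pass 70% of its speed; a pose out of reach is approached as far as the arm can. A call with a gripper value outside its range is refused whole. The fingers move at their own pace and stop on an object; the grip force is fixed at half the most. Time passes only in rows, so rows that repeat a pose let the fingers close. It gives the time, the measured TCP pose, the force, the opening and the grip force at its end, in the units of the state.
- env.sense(): the state, without advancing time (a new reading comes with each control period).
- env.camera(name): name is "scene" or "top" or "wrist"; returns the picture (480x640x3 uint8, red, green, blue); there is no depth.
- env.get_calibration(name): a dict with "vertical_fov" (degrees; the focal length in pixels is half the picture's height over the tangent of half this angle, whatever the lens; pixels are square), "cx", "cy" (the principal point, pixels), "k1" (the pictures are not rectified: a ray, as slopes to the right and down, at radius r is drawn at 1 + k1 r^2 times it, then the intrinsics apply), "eye" and "attitude" of the camera in the world. Camera axes: x right, y up, looking along -z (the intrinsics and any distortion apply to the point x, -y, -z); pixel columns grow to the right and rows downward; lengths in m; the calibration is good to about 2 mm. A picture is of the moment at which its call begins: read the wrist's pose just before it. get_calibration takes no time and is no camera call; for the wrist camera it gives the pose at the moment of the call.
- env.job_done(): hands the job in; it is judged then, once.
Trained networks look in the newest picture that a camera, given by its name, has taken for a name from the list of things; names that differ only in an ending like _2 or _b are one class to them, and where a whole thing is asked for, a point or a joint stands for the part that bears it (a point fixed in the world has none). Each returns a list of dicts, best first, with "confidence" (0 to 1); they miss things now and then, are a little off and sometimes report something else, mostly with a low value. They report only what shows in the picture. A call takes as long as a camera call. They do not tell look-alikes from the thing itself.
- env.spot_in(camera, name): "box" ([left, top, right, bottom] in pixels, round what is visible of it).
- env.cut_out(camera, name): "region" (480x640 bool, what is visible of it) and "box" ([left, top, right, bottom] in pixels, round what is visible of it).
- env.mark_of(camera, name): "xy" ([column, row] in pixels: a listed point, or the origin of a listed thing).
The state is a dict: "t": time; "joint_pos": joint angles; "dq": joint speeds; "joint_efforts": joint torques, N m; "position": TCP position; "tcp_rot": TCP orientation; "force": force on the tool from outside, world axes, zero at the start; "torque": the same for the moment, N m; "finger_gap": finger opening in m; "grip_force": force on a finger pad.
Only numpy, scipy, OpenCV 4.12 (cv2) and the standard library are available. Lean on these libraries where they do the work, as an engineer would, in place of code of your own. Each camera call takes 0.05 s, during which the arm holds its last target. There are 200 camera calls.

### The job

Put the two deep sockets (the tall, slim ones) away: stand them upright in the two empty places of the cluster in the round tub, one in each, both fully down on the tub's floor. Lower them in gently rather than dropping them.

Things in the scene. Friction and masses are not known exactly. Their poses are not given: they have to be found in the camera images.
- long_a: deep socket standing upright on the bench at the robot's right (-y): plain dark steel cylinder, 30 mm in diameter, 100 mm tall, 0.22 to 0.37 kg, foot bevelled 3 mm. Origin: centre of its underside; z up along its axis; yaw does not matter. Sockets not wanted stand near it: a fat one (46 mm in diameter, 100 tall) and a short one (30 mm in diameter, 50 tall). 
- long_b: deep socket standing upright on the bench at the robot's right (-y): plain dark steel cylinder, 30 mm in diameter, 100 mm tall, 0.22 to 0.37 kg, foot bevelled 3 mm. Origin: centre of its underside; z up along its axis; yaw does not matter. Sockets not wanted stand near it: a fat one (46 mm in diameter, 100 tall) and a short one (30 mm in diameter, 50 tall). Same as long_a.
- tub: round open aluminium tub at the robot's left (+y), fixed: 126 mm outside, 118 mm inside diameter, rim 50 mm and inner floor 5 mm above the bench. Origin: centre of its underside, z up. Five loose short sockets (30 mm in diameter, 50 mm tall, tops 55 mm above the bench) stand in it: one in the middle, four around; with the two empty places they form a hexagon.
- gap_a (a point): empty place in the tub: its centre, on the tub's inner floor, 5 mm above the bench. The two empty places lie opposite each other, 38 mm either side of the tub's middle (76 mm apart). A 30 mm cylinder there has about 8 mm of clearance to the short sockets beside it and 6 mm to the wall. Either deep socket may go here.
- gap_b (a point): empty place in the tub: its centre, on the tub's inner floor, 5 mm above the bench. The two empty places lie opposite each other, 38 mm either side of the tub's middle (76 mm apart). A 30 mm cylinder there has about 8 mm of clearance to the short sockets beside it and 6 mm to the wall. Either deep socket may go here.
Things that resemble listed ones, but are neither listed nor needed, are in the scene too. Leave any red or yellow look-alike of the long_a alone.

How it is judged:
At the end, for the whole second after the job is handed in: Each deep socket stands in an empty place of its own, either way round: within 20 mm of its centre horizontally, its underside no more than 8 mm above the tub's floor, within 10 degrees of upright, and at rest ((((horizontal distance between long_a and gap_a below 0.02 m and z of long_a in the frame of gap_a between -0.004 and 0.008 m) and (horizontal distance between long_b and gap_b below 0.02 m and z of long_b in the frame of gap_b between -0.004 and 0.008 m)) or ((horizontal distance between long_a and gap_b below 0.02 m and z of long_a in the frame of gap_b between -0.004 and 0.008 m) and (horizontal distance between long_b and gap_a below 0.02 m and z of long_b in the frame of gap_a between -0.004 and 0.008 m))) and angle between each of long_a, long_b's own z axis and vertical below 0.17 rad and linear speed of each of long_a, long_b below 0.02 m/s); the robot touches nothing.
It fails at once if a deep socket is dropped into the tub (faster than 0.6 m/s within 30 mm of the tub's floor) (((horizontal distance between long_a and gap_a below 0.03 m and z of long_a in the frame of gap_a below 0.03 m and linear speed of long_a above 0.6 m/s) or (horizontal distance between long_a and gap_b below 0.03 m and z of long_a in the frame of gap_b below 0.03 m and linear speed of long_a above 0.6 m/s)) or ((horizontal distance between long_b and gap_a below 0.03 m and z of long_b in the frame of gap_a below 0.03 m and linear speed of long_b above 0.6 m/s) or (horizontal distance between long_b and gap_b below 0.03 m and z of long_b in the frame of gap_b below 0.03 m and linear speed of long_b above 0.6 m/s))).
It also fails if it takes over 64 s, if anything falls off the work surface, if the arm or the gripper's body presses on something with over 40 N, if the wrist force passes 120 N, or if a joint passes its speed limit or range.

## Working session

There is one attempt and no reset: what is moved stays moved. The work goes in short steps, Python scripts to look and compute and a tool call to move; the robot and the scene stay as the last step left them, time stands still between calls to the robot, and variables do not carry over. Pictures are saved under pics/ and viewed, at most 10 in all, crops included, and the job is handed in when it is done.

Besides the shell and the picture viewer there is one more tool, called after ">>>" as name(argument=value, ...), one argument or row to a line, values as JSON. move_arm: Moves the arm, as the interface text tells. Its arguments: {"type":"object","properties":{"deltas":{"type":"array","items":{"type":"array","items":{"type":"number"}}}},"required":["deltas"]}

```bash
mkdir -p pics; cat > h.py <<'E'
import numpy as np, cv2
from scipy.spatial.transform import Rotation as R
from plant import env
def att(c):
    a=np.array(c["attitude"],float)
    if a.shape==(3,3): return a
    return R.from_rotvec(a).as_matrix() if a.size==3 else R.from_quat(a).as_matrix()
def K(c):
    f=240/np.tan(np.radians(c["vertical_fov"])/2); return f,c["cx"],c["cy"],c["k1"]
def ray(c,uv):
    f,cx,cy,k=K(c); d=np.array([(uv[0]-cx)/f,(uv[1]-cy)/f]); s=d.copy()
    for _ in range(30): s=d/(1+k*(s@s))
    return att(c)@np.array([s[0],-s[1],-1.])
def to_z(c,uv,z):
    d=ray(c,uv); e=np.array(c["eye"]); return e+d*(z-e[2])/d[2]
def proj(c,p):
    f,cx,cy,k=K(c); q=att(c).T@(np.array(p)-np.array(c["eye"])); s=np.array([q[0],-q[1]])/-q[2]
    s=s*(1+k*(s@s)); return np.array([cx+f*s[0],cy+f*s[1]])
def snap(n,fn=None):
    c=env.get_calibration(n); im=env.camera(n)
    if fn: cv2.imwrite(fn,im[:,:,::-1])
    return c,im
E
python3 - <<'E'
from h import *
print(env.sense())
for n in("top","scene","wrist"):
    c,im=snap(n,f"pics/{n}0.png"); print(n,c)
    for t in ("long_a","tub","gap_a"):
        for d in env.spot_in(n,t) if t!="gap_a" else []: print(n,t,np.round(d["box"]),round(d["confidence"],2))
        for d in env.mark_of(n,t): print(n,t,"mark",np.round(d["xy"],1),round(d["confidence"],2),to_z(c,d["xy"],0.005 if t=="gap_a" else 0).round(4))
a=[cv2.imread(f"pics/{n}0.png") for n in("top","scene")]
cv2.imwrite("pics/a.png",cv2.resize(np.vstack(a),None,fx=.62,fy=.62,interpolation=cv2.INTER_AREA))
E
```

```text
{'t': 0.0, 'joint_pos': array([-1.34800031e+00,  2.38765722e-01, -1.42695913e-02,  1.31919368e+00,
       -4.77938364e-05,  1.57080892e+00]), 'dq': array([-0.00068038, -0.00107092, -0.001746  ,  0.00022187, -0.00199682,
       -0.00089934]), 'joint_efforts': array([ 2.15064356e-03, -5.38788521e+01,  3.46431148e+01,  1.84092909e-02,
        8.71556404e-05,  4.32261842e-06]), 'position': array([ 0.11590206, -0.51164217,  0.24967953]), 'tcp_rot': array([-3.12071247e+00, -3.49066513e-01,  3.24651769e-04]), 'force': array([ 0.03947068, -0.60017628,  0.10687096]), 'torque': array([ 0.01041039,  0.00621583, -0.01647525]), 'grip_force': 0.0, 'finger_gap': 0.08541768703456597}
top {'vertical_fov': 57.585197525695826, 'cx': 325.0730988078598, 'cy': 239.12251295378275, 'k1': -0.013836136840484514, 'eye': array([ 0.43332201, -0.01043469,  0.72583616]), 'attitude': array([ 0.07429442, -0.11929268, -1.58219991])}
top long_a [392. 140. 424. 174.] 0.82
top long_a [458. 156. 503. 188.] 0.78
top long_a [378. 229. 405. 255.] 0.7
top long_a [372. 181. 393. 213.] 0.61
top long_a mark [403.6 164.4] 0.88 [
[... 578 characters left out ...]
08856])}
scene long_a [227. 211. 250. 256.] 0.97
scene long_a [201. 182. 222. 226.] 0.95
scene long_a [269. 205. 283. 250.] 0.77
scene long_a mark [278.3 244.6] 0.73 [ 0.5819 -0.1171  0.    ]
scene long_a mark [298.5 224.3] 0.62 [ 0.5071 -0.1301  0.    ]
scene tub [380. 238. 447. 304.] 0.57
scene tub mark [414.9 279.6] 0.76 [0.4726 0.1619 0.    ]
scene gap_a mark [405.6 289.5] 0.8 [0.5096 0.1659 0.005 ]
scene gap_a mark [416.8 262.4] 0.69 [0.4354 0.1395 0.005 ]
wrist {'vertical_fov': 58.65688782299479, 'cx': 320.9188791460851, 'cy': 233.6162147783025, 'k1': -0.07723358962315026, 'eye': array([ 0.19164501, -0.49526189,  0.37315429]), 'attitude': array([-0.25962597,  0.20792734, -1.33736876])}
```

View pics/top0.png

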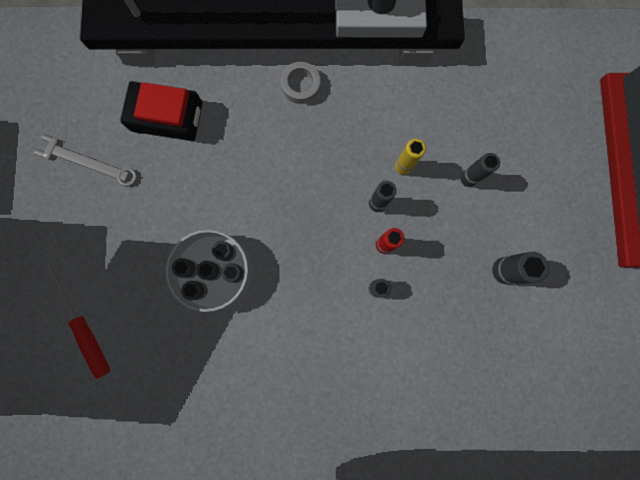

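View pics/wrist0.png

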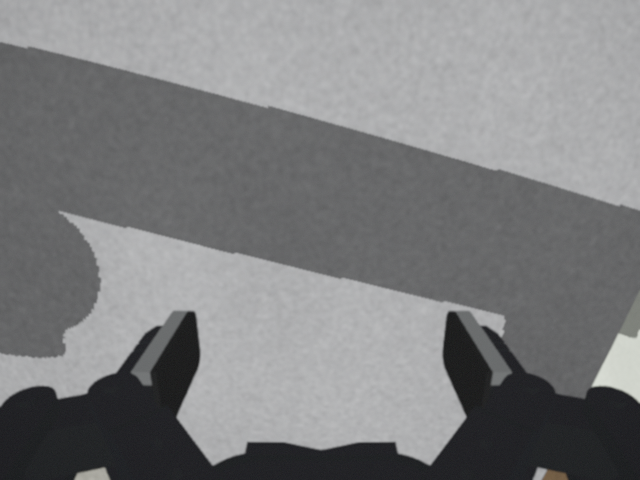

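The top view shows the two slim dark sockets with feet near (379,206) and (466,180). The red decoy is near (390,240), the yellow at (410,157), the short one at (381,288) and the fat one at (520,268). The tub is centred near (207,270), with gaps near (206,250) and (222,291). The wrist view shows only bare bench and the fingers.

```bash
cat >> h.py <<'E'
from scipy.optimize import least_squares
def cyl(x,y,z0=0,r=.015,h=.1):
    t=np.linspace(0,2*np.pi,48); return [(x+r*np.cos(a),y+r*np.sin(a),z0+z) for a in t for z in(0,h)]
def pbox(c,x,y,**k):
    p=np.array([proj(c,q) for q in cyl(x,y,**k)]); return np.r_[p.min(0),p.max(0)]
def fit(obs,x0,**k):
    s=least_squares(lambda v:np.concatenate([pbox(c,*v,**k)-b for c,b in obs]),x0); return s.x,np.abs(s.fun).max()
def dark(im,box):   # tight box of grey-dark (uncoloured) check
    l,t,r,b=map(int,box); return im[t:b,l:r].reshape(-1,3).mean(0).round()
E
python3 - <<'E'
from h import *
ct,it=snap("top"); bt=env.spot_in("top","long_a"); cs,is_=snap("scene"); bs=env.spot_in("scene","long_a")
for d in bt: print("top",np.round(d["box"]),dark(it,d["box"]))
for d in bs: print("scene",np.round(d["box"]),dark(is_,d["box"]))
for x0 in((.578,-.122),(.622,-.276)):
    o=[]
    for c,B in((ct,bt),(cs,bs)):
        p=pbox(c,*x0); d=min(B,key=lambda d:np.abs(d["box"]-p).sum()); print(p.round(),np.round(d["box"])); o.append((c,np.array(d["box"])))
    print(fit(o,x0),[fit([q],x0) for q in o])
for n,c in(("top",ct),("scene",cs)):
    print(n,[ (to_z(c,d["xy"],.005).round(4)) for d in env.mark_of(n,"gap_a")],[ (to_z(c,d["xy"],0).round(4)) for d in env.mark_of(n,"tub")])
c=env.get_calibration("wrist");s=env.sense()
Rt=R.from_rotvec(s["tcp_rot"]).as_matrix();print(Rt.T@(to_z(c,(320,240),.05)-s["position"]),Rt.T@(to_z(c,(320,300),.05)-s["position"]),Rt.round(3))
E
```

```text
top [374. 179. 395. 213.] [49. 51. 52.]
top [458. 154. 504. 187.] [61. 63. 65.]
top [376. 229. 406. 256.] [89. 50. 51.]
scene [288. 186. 302. 231.] [125.  37.  34.]
scene [200. 183. 221. 226.] [76. 78. 78.]
scene [228. 211. 247. 254.] [146. 128.  37.]
[369. 183. 398. 215.] [374. 179. 395. 213.]
[266. 202. 285. 247.] [288. 186. 302. 231.]
(array([ 0.56267638, -0.11850604]), np.float64(15.518492932034803)) [(array([ 0.58253764, -0.1233657 ]), np.float64(4.446710633223859)), (array([ 0.51416337, -0.12694316]), np.float64(1.5124041996883193))]
[457. 154. 499. 189.] [458. 154. 504. 187.]
[201. 182. 223. 226.] [200. 183. 221. 226.]
(array([ 0.62348676, -0.28069755]), np.float64(2.153869983711786)) [(array([ 0.62324883, -0.28090164]), np.float64(2.2784063465697386)), (array([ 0.6244008 , -0.27953783]), np.float64(0.7541302433052692))]
top [array([0.5006, 0.1696, 0.005 ]), array([0.437 , 0.1375, 0.005 ])] [array([0.4791, 0.1529, 0.    ])]
scene [array([0.5137, 0.1728, 0.005 ]), array([0.4273, 0.1427, 0.005 ])] [array([ 0.477 ,  0.1573, -0.    ])]
[-0.0307198  -0.00049678  0.20029801] [-0.08367305 -0.00057495  0.20029887] [[ 0.975  0.221 -0.   ]
 [ 0.221 -0.975  0.   ]
 [-0.    -0.    -1.   ]]
```

>>> move_arm(
  deltas=[
    [46,-9,0,0,0,-4,80],
    [91,-19,0,0,0,-9,80],
    [137,-28,0,0,0,-13,80],
    [182,-38,0,0,0,-18,80],
    [228,-47,0,0,0,-22,80],
    [273,-57,0,0,0,-27,80],
    [319,-66,0,0,0,-31,80],
    [364,-76,0,0,0,-35,80],
    [410,-85,0,0,0,-40,80],
    [455,-95,0,0,0,-44,80],
    [501,-104,0,0,0,-49,80],
    [546,-114,0,0,0,-53,80],
  ],
)

```text
t: 2.5
position: [0.625, -0.2791, 0.2502]
tcp_rot: [2.635, 1.71, 0.0]
force: [-0.2, -0.7, -0.7]
finger_gap: 0.08
grip_force: 0.0
```

```bash
cat >> h.py <<'E'
def wlook(t="long_a",fn=None,x0=None,z0=0):
    s=env.sense(); c,im=snap("wrist",fn); Rt=R.from_rotvec(s["tcp_rot"]).as_matrix()
    print("t",s["t"],"tcp",s["position"].round(4),"yaw",np.degrees(np.arctan2(Rt[1,0],Rt[0,0])).round(2),"j6",s["joint_pos"][5].round(3),"f",s["force"].round(1),s["finger_gap"],s["grip_force"])
    return s,c,im,Rt
def delta(s,Rt,xy):
    return (Rt.T@(np.r_[xy,s["position"][2]]-s["position"])*1000).round(1)
E
python3 - <<'E'
from h import *
s,c,im,Rt=wlook(fn="pics/w1.png")
print(s["joint_pos"])
print("expected",pbox(c,.6235,-.2805).round())
for d in env.spot_in("wrist","long_a"):
    x,e=fit([(c,np.array(d["box"]))],(.6235,-.2805)); print(np.round(d["box"]),d["confidence"],dark(im,d["box"]),x.round(4),e.round(1),delta(s,Rt,x))
for d in env.mark_of("wrist","long_a"): print(d["xy"],to_z(c,d["xy"],0))
E
```

```text
t 2.5 tcp [ 0.625  -0.2791  0.2502] yaw 65.97 j6 1.57 f [-0.2 -0.7 -0.7] 0.08001301353160066 0.0
[-4.19971875e-01  5.26556612e-01  4.30411668e-01  1.47449831e+00
 -1.94799708e-05  1.57023123e+00]
expected [297. 174. 342. 244.]
[256.  14. 310.  70.] 0.84 [130. 121.  80.] [ 0.6489 -0.167 ] 3.7 [112.1 -23.8  -0. ]
[299. 172. 344. 237.] 0.74 [82. 84. 85.] [ 0.6265 -0.2773] 1.8 [2.2 0.6 0. ]
[ 38.  50. 142. 102.] 0.72 [109.  60.  60.] [ 0.5138 -0.127 ] 2.0 [  93.6 -163.5   -0. ]
[193.9, 33.9] [ 0.5833429  -0.11869645  0.        ]
[289.8, 55.5] [ 0.64738756 -0.1667481   0.        ]
[125.8, 78.8] [ 0.51393379 -0.12492668  0.        ]
[320.3, 187.6] [ 0.62515449 -0.27767322  0.        ]
```

View pics/w1.png

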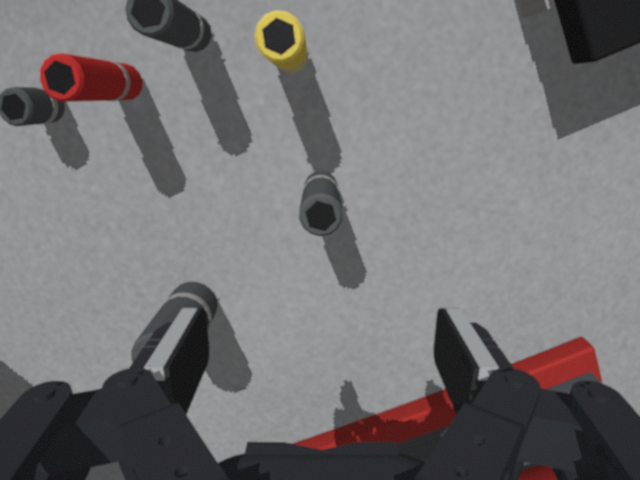

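The wrist view shows the wanted dark socket B standing freely between the fingers, its top at (320,214). Yellow is at (280,40), red at (90,78) and socket A at (170,25), all clear of the fingers.

>>> move_arm(
  deltas=[
    [1,0,40,0,0,0,70],
    [1,0,80,0,0,0,70],
    [1,0,115,0,0,0,70],
    [1,0,145,0,0,0,70],
    [1,0,165,0,0,0,70],
    [1,0,170,0,0,0,70],
    [1,0,170,0,0,0,45],
    [1,0,170,0,0,0,36],
    [1,0,170,0,0,0,32],
    [1,0,170,0,0,0,20],
    [1,0,170,0,0,0,20],
    [1,0,170,0,0,0,20],
  ],
)

```text
t: 3.85
position: [0.6245, -0.2797, 0.0821]
tcp_rot: [2.636, 1.704, 0.002]
force: [-1.4, -0.5, 6.4]
finger_gap: 0.0287
grip_force: 59.7
```

>>> move_arm(
  deltas=[
    [0,0,0,0,0,0,20],
    [0,0,0,0,0,0,20],
    [0,0,-10,0,0,0,20],
    [0,0,-30,0,0,0,20],
    [0,0,-60,0,0,0,20],
    [0,0,-90,0,0,0,20],
    [0,0,-120,0,0,0,20],
    [0,0,-140,0,0,0,20],
    [0,0,-150,0,0,0,20],
    [0,0,-150,0,0,0,20],
  ],
)

```text
t: 4.85
position: [0.6242, -0.2794, 0.2318]
tcp_rot: [2.637, 1.705, 0.002]
force: [0.3, 0.6, -3.5]
finger_gap: 0.0285
grip_force: 59.7
```

>>> move_arm(
  deltas=[
    [15,-12,0,0,0,-2,20],
    [45,-36,0,0,0,-5,20],
    [80,-64,0,0,0,-9,20],
    [117,-93,0,0,0,-14,20],
    [154,-123,0,0,0,-18,20],
    [191,-152,0,0,0,-22,20],
    [228,-182,0,0,0,-27,20],
    [265,-211,0,0,0,-31,20],
    [300,-239,0,0,0,-35,20],
    [330,-263,0,0,0,-39,20],
    [350,-279,0,0,0,-41,20],
    [361,-288,0,0,0,-42,20],
  ],
)

```text
t: 6.05
position: [0.5079, 0.1699, 0.229]
tcp_rot: [-1.847, -2.54, 0.002]
force: [1.0, -0.6, -3.3]
finger_gap: 0.0286
grip_force: 60.0
```

```bash
python3 - <<'E'
from h import *
s,c,im,Rt=wlook(fn="pics/w2.png")
for t,z in(("gap_a",.005),("tub",0)):
    for d in env.mark_of("wrist",t): print(t,np.round(d["xy"],1),d["confidence"],to_z(c,d["xy"],z).round(4))
E
```

```text
t 6.05 tcp [0.5079 0.1699 0.229 ] yaw 107.95 j6 1.58 f [ 1.  -0.6 -3.3] 0.028626271469131718 59.951031581658754
gap_a [321.6 197.1] 0.85 [0.5082 0.1687 0.005 ]
gap_a [233.1 206.3] 0.83 [0.4399 0.1385 0.005 ]
tub [279.5 200.8] 0.64 [0.4756 0.1537 0.    ]
```

View pics/w2.png

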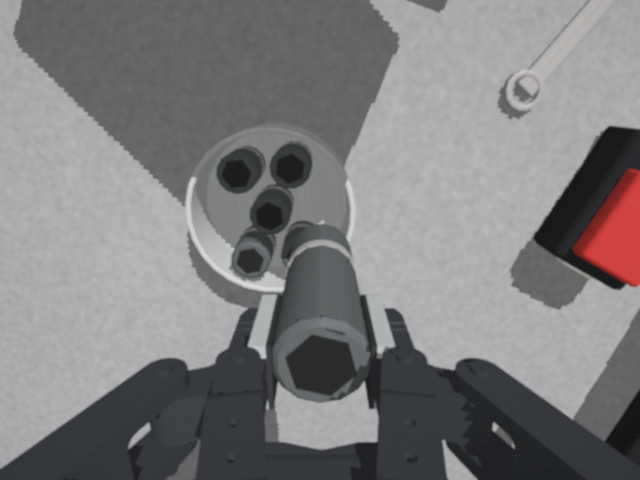

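The wrist view shows the held socket upright above the tub, its foot near (318,245). The short sockets' tops are at (238,173), (292,164), (270,213) for the middle one and (250,260), and the near gap is at about (233,206).

```bash
python3 - <<'E'
from h import *
s=env.sense(); c=env.get_calibration("wrist")
T=np.array([to_z(c,p,.055)[:2] for p in((238,173),(292,164),(270,213),(250,260))]); print(T.round(4))
print("held", pbox(c,*s["position"][:2],z0=.147).round(), [proj(c,(*s["position"][:2],z)).round() for z in(.147,.247)])
# rim: gaps fit -> project tub rim for a centre guess
for n in("top","scene"):
    c,im=snap(n)
    for t in("tub","gap_a"): print(n,t,[to_z(c,d["xy"],.005 if t!="tub" else 0)[:2].round(4) for d in env.mark_of(n,t)])
    b=env.spot_in(n,"tub"); print(b and fit([(c,np.array(b[0]["box"]))],(.474,.155),r=.063,h=.05))
E
```

```text
[[0.4446 0.1763]
 [0.479  0.1939]
 [0.474  0.1552]
 [0.4695 0.1157]]
held [271. 228. 373. 417.] [array([322., 256.]), array([322., 376.])]
top tub [array([0.4707, 0.1547])]
top gap_a [array([0.5052, 0.1669]), array([0.439, 0.133])]
(array([0.47015268, 0.15222417]), np.float64(0.637458153302731))
scene tub [array([0.48  , 0.1595])]
scene gap_a [array([0.5199, 0.17  ]), array([0.4362, 0.1403])]
(array([0.47473903, 0.16162051]), np.float64(0.4351978934483327))
```

>>> move_arm(
  deltas=[
    [0,1,15,0,0,0,20],
    [0,1,40,0,0,0,20],
    [0,1,65,0,0,0,20],
    [0,1,80,0,0,0,20],
    [0,1,92,0,0,0,20],
    [0,1,104,0,0,0,20],
    [0,1,114,0,0,0,20],
    [0,1,122,0,0,0,20],
    [0,1,128,0,0,0,20],
    [0,1,133,0,0,0,20],
    [0,1,136,0,0,0,20],
    [0,1,136,0,0,0,20],
  ],
)

```text
t: 7.8
position: [0.5101, 0.1685, 0.0941]
tcp_rot: [-1.852, -2.538, 0.0]
force: [-0.1, -0.5, -3.6]
finger_gap: 0.0286
grip_force: 59.9
```

>>> move_arm(
  deltas=[
    [0,0,2,0,0,0,20],
    [0,0,4,0,0,0,20],
    [0,0,4,0,0,0,20],
  ],
)

```text
t: 8.1
position: [0.5102, 0.1685, 0.0902]
tcp_rot: [-1.852, -2.538, 0.0]
force: [-0.8, -0.9, -3.0]
finger_gap: 0.0283
grip_force: 59.9
```

>>> move_arm(
  deltas=[
    [0,0,1,0,0,0,20],
    [0,0,2,0,0,0,20],
    [0,0,3,0,0,0,20],
    [0,0,3.5,0,0,0,20],
    [0,0,3.5,0,0,0,20],
  ],
)

```text
t: 8.6
position: [0.5103, 0.1685, 0.0871]
tcp_rot: [1.852, 2.538, 0.0]
force: [-1.5, -0.0, 1.8]
finger_gap: 0.0286
grip_force: 60.6
```

>>> move_arm(
  deltas=[
    [0,0,1,0,0,0,28],
    [0,0,1,0,0,0,33],
    [0,0,1,0,0,0,42],
    [0,0,1,0,0,0,48],
    [0,0,1,0,0,0,48],
    [0,0,-20,0,0,0,48],
    [0,0,-60,0,0,0,48],
    [0,0,-100,0,0,0,60],
    [0,0,-140,0,0,0,70],
    [0,0,-160,0,0,0,80],
    [0,0,-160,0,0,0,80],
  ],
)

```text
t: 9.7
position: [0.5117, 0.1689, 0.25]
tcp_rot: [1.85, 2.535, 0.007]
force: [-0.1, -0.4, -0.7]
finger_gap: 0.0799
grip_force: 0.0
```

```bash
python3 - <<'E'
from h import *
s,c,im,Rt=wlook(fn="pics/w3.png")
for t in("top","wrist"):
  c,im=snap(t)
  for d in env.spot_in(t,"long_a"): print(t,np.round(d["box"]),fit([(c,np.array(d["box"]))],(.51,.17),z0=.005))
E
```

```text
t 9.7 tcp [0.5117 0.1689 0.25  ] yaw 107.77 j6 1.58 f [-0.1 -0.4 -0.7] 0.07986247150315842 0.0
top [376. 229. 408. 255.] (array([ 0.50913966, -0.13267788]), np.float64(0.4097191718960289))
top [371. 181. 396. 215.] (array([ 0.57835635, -0.12125516]), np.float64(1.843065336104189))
top [391. 141. 423. 177.] (array([ 0.64134032, -0.16056037]), np.float64(0.49970546091145707))
wrist [299. 173. 345. 238.] (array([0.50910143, 0.17177844]), np.float64(3.0496763462474803))
wrist [224. 432. 254. 459.] (array([ 0.50842487, -0.06838107]), np.float64(39.98995797297573))
```

View pics/w3.png

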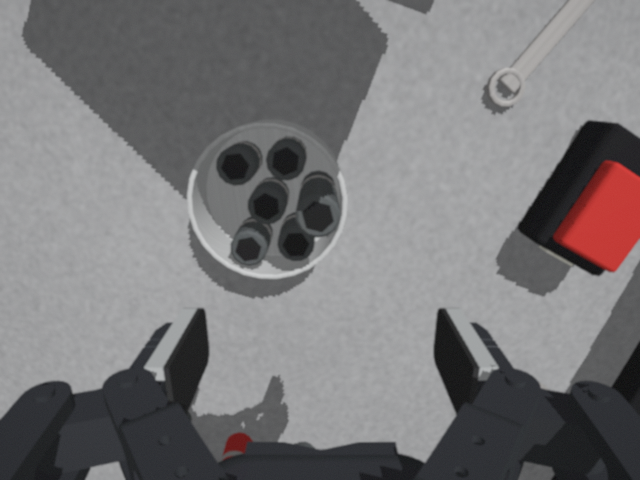

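The view shows the first deep socket upright in the far gap, top at (319,213). All five short sockets are in place, and the near gap at about (222,206) is free.

>>> move_arm(
  deltas=[
    [-15,-1,0,0,0,-4,70],
    [-45,-4,0,0,0,-9,70],
    [-85,-7,0,0,0,-15,70],
    [-125,-10,0,0,0,-22,70],
    [-165,-13,0,0,0,-29,70],
    [-205,-17,0,0,0,-36,70],
    [-240,-20,0,0,0,-42,70],
    [-270,-22,0,0,0,-47,70],
    [-290,-24,0,0,0,-50,70],
    [-297,-24,0,0,0,-50,70],
    [-297,-24,0,0,0,-50,70],
  ],
)

```text
t: 11.05
position: [0.5778, -0.1222, 0.2458]
tcp_rot: [-0.61, -3.08, -0.0]
force: [-0.2, 0.7, 0.0]
finger_gap: 0.0702
grip_force: 0.0
```

```bash
python3 - <<'E'
from h import *
s,c,im,Rt=wlook(fn="pics/w4.png")
for d in env.spot_in("wrist","long_a"):
    x,e=fit([(c,np.array(d["box"]))],(.58,-.121)); print(np.round(d["box"]),dark(im,d["box"]),x.round(4),e.round(1),delta(s,Rt,x))
E
```

```text
t 11.05 tcp [ 0.5778 -0.1222  0.2458] yaw 157.6 j6 0.183 f [-0.2  0.7  0. ] 0.07022119451550154 0.0
[249. 106. 304. 156.] [124.  70.  70.] [ 0.513  -0.1276] 1.3 [ 57.8 -29.7   0.1]
[284. 266. 327. 344.] [138. 127.  75.] [ 0.6481 -0.1636] 5.5 [-80.8 -11.5  -0.1]
[307. 181. 354. 246.] [80. 82. 83.] [ 0.5828 -0.1179] 3.4 [-3.   5.8 -0. ]
```

View pics/w4.png

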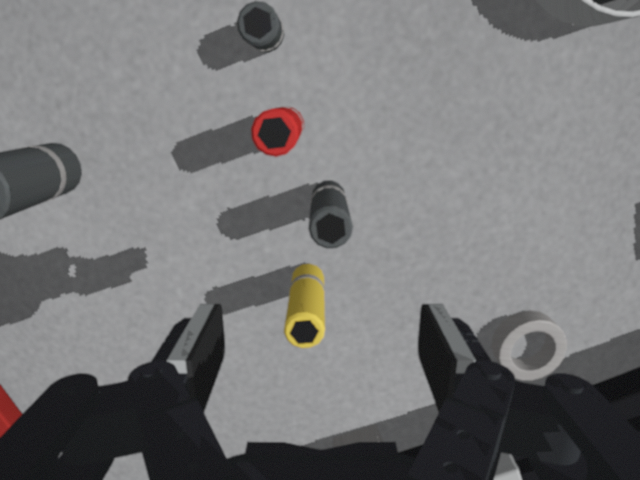

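The wrist view shows socket A with its top at (330,228), between red at (275,132) and yellow at (305,332). The finger paths on the left and right are free.

>>> move_arm(
  deltas=[
    [-2,5.5,25,0,0,0,65],
    [-2,5.5,65,0,0,0,65],
    [-2,5.5,100,0,0,0,65],
    [-2,5.5,135,0,0,0,65],
    [-2,5.5,155,0,0,0,65],
    [-2,5.5,163,0,0,0,65],
    [-2,5.5,163,0,0,0,45],
    [-2,5.5,163,0,0,0,36],
    [-2,5.5,163,0,0,0,32],
    [-2,5.5,163,0,0,0,20],
    [-2,5.5,163,0,0,0,20],
    [-2,5.5,163,0,0,0,20],
  ],
)

```text
t: 12.35
position: [0.5829, -0.1175, 0.0855]
tcp_rot: [0.605, 3.08, 0.0]
force: [-1.1, 0.2, 5.7]
finger_gap: 0.0289
grip_force: 59.3
```

>>> move_arm(
  deltas=[
    [0,0,0,0,0,0,20],
    [0,0,0,0,0,0,20],
    [0,0,-10,0,0,0,20],
    [0,0,-30,0,0,0,20],
    [0,0,-60,0,0,0,20],
    [0,0,-90,0,0,0,20],
    [0,0,-120,0,0,0,20],
    [0,0,-140,0,0,0,20],
    [0,0,-150,0,0,0,20],
    [0,0,-150,0,0,0,20],
  ],
)

```text
t: 13.35
position: [0.5824, -0.1175, 0.2353]
tcp_rot: [0.605, 3.08, 0.0]
force: [0.2, -0.8, -4.1]
finger_gap: 0.0289
grip_force: 59.6
```

>>> move_arm(
  deltas=[
    [12,9,0,0,0,-3,20],
    [35,28,0,0,0,-8,20],
    [62,50,0,0,0,-13,20],
    [90,72,0,0,0,-18,20],
    [118,94,0,0,0,-24,20],
    [146,117,0,0,0,-30,20],
    [172,137,0,0,0,-36,20],
    [196,157,0,0,0,-41,20],
    [215,172,0,0,0,-45,20],
    [227,181,0,0,0,-46,20],
    [230,183.5,0,0,0,-46,20],
    [230,183.5,0,0,0,-46,20],
  ],
)

```text
t: 14.55
position: [0.438, 0.1396, 0.2331]
tcp_rot: [0.647, -3.073, 0.0]
force: [-0.6, -0.2, -3.8]
finger_gap: 0.0285
grip_force: 59.7
```

```bash
python3 - <<'E'
from h import *
s,c,im,Rt=wlook(fn="pics/w5.png")
for t,z in(("gap_a",.005),("tub",0)):
    for d in env.mark_of("wrist",t): print(t,np.round(d["xy"],1),d["confidence"],to_z(c,d["xy"],z).round(4))
print([proj(c,(*p,.005)).round() for p in((.4393,.1395),(.5087,.1705))], proj(c,(.474,.155,.055)).round(), pbox(c,*s["position"][:2],z0=s["position"][2]-.0855).round())
E
```

```text
t 14.55 tcp [0.438  0.1396 0.2331] yaw -156.21 j6 -0.107 f [-0.6 -0.2 -3.8] 0.028512139026634183 59.747295384295285
gap_a [325.2 195.9] 0.94 [0.4371 0.1428 0.005 ]
tub [323.  239.5] 0.78 [0.4746 0.1574 0.    ]
[array([321., 197.]), array([321., 280.])] [321. 261.] [272. 227. 372. 412.]
```

View pics/w5.png

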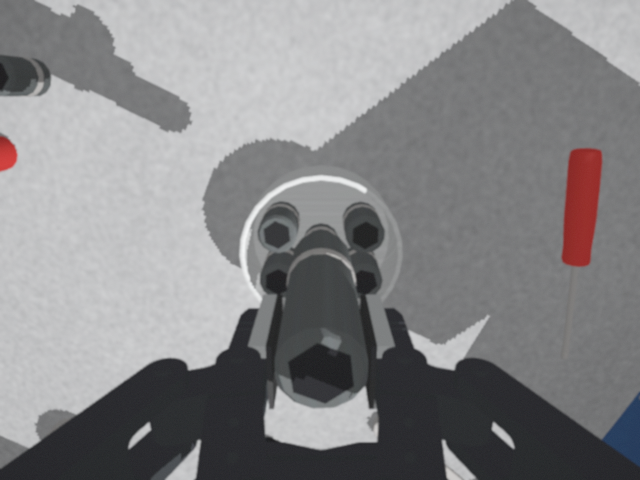

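The view shows the held socket centred laterally over the near gap (column 321), between the short sockets at (277,233) and (366,235), with the rim's near edge at row 177.

>>> move_arm(
  deltas=[
    [-1,0,15,0,0,0,20],
    [-1,0,40,0,0,0,20],
    [-1,0,65,0,0,0,20],
    [-1,0,80,0,0,0,20],
    [-1,0,92,0,0,0,20],
    [-1,0,104,0,0,0,20],
    [-1,0,114,0,0,0,20],
    [-1,0,122,0,0,0,20],
    [-1,0,128,0,0,0,20],
    [-1,0,133,0,0,0,20],
    [-1,0,137,0,0,0,20],
    [-1,0,137,0,0,0,20],
  ],
)

```text
t: 15.9
position: [0.4392, 0.1399, 0.0965]
tcp_rot: [0.647, -3.074, -0.0]
force: [-0.8, -0.4, -3.3]
finger_gap: 0.0287
grip_force: 59.7
```

>>> move_arm(
  deltas=[
    [0,0,1.5,0,0,0,20],
    [0,0,3,0,0,0,20],
    [0,0,4,0,0,0,20],
    [0,0,4,0,0,0,20],
  ],
)

```text
t: 16.3
position: [0.4394, 0.1399, 0.0928]
tcp_rot: [0.647, -3.074, -0.0]
force: [-0.5, 0.0, -4.0]
finger_gap: 0.0284
grip_force: 59.7
```

>>> move_arm(
  deltas=[
    [0,0,1,0,0,0,20],
    [0,0,2,0,0,0,20],
    [0,0,2.7,0,0,0,20],
    [0,0,2.7,0,0,0,20],
  ],
)

```text
t: 16.7
position: [0.4396, 0.14, 0.0905]
tcp_rot: [-0.647, 3.074, 0.0]
force: [-0.6, -0.5, 2.7]
finger_gap: 0.0285
grip_force: 60.4
```

Contact with the floor. I'll release and retreat.

>>> move_arm(
  deltas=[
    [0,0,0.5,0,0,0,28],
    [0,0,0.5,0,0,0,33],
    [0,0,0.5,0,0,0,42],
    [0,0,0.5,0,0,0,48],
    [0,0,0.5,0,0,0,48],
    [0,0,-20,0,0,0,48],
    [0,0,-60,0,0,0,48],
    [0,0,-100,0,0,0,60],
    [0,0,-140,0,0,0,70],
    [0,0,-160,0,0,0,80],
    [0,0,-160,0,0,0,80],
    [0,0,-160,0,0,0,80],
  ],
)

```text
t: 17.9
position: [0.4394, 0.1399, 0.2499]
tcp_rot: [-0.647, 3.074, 0.0]
force: [-0.1, 0.6, -1.0]
finger_gap: 0.0801
grip_force: 0.0
```

```bash
python3 - <<'E'
from h import *
s,c,im,Rt=wlook(fn="pics/w6.png")
for d in env.spot_in("wrist","long_a"): print(np.round(d["box"]),fit([(c,np.array(d["box"]))],(.47,.155),z0=.005))
print([pbox(c,*p,z0=.005).round() for p in((.4393,.1395),(.5087,.1705))])
E
```

```text
t 17.9 tcp [0.4394 0.1399 0.2499] yaw -156.23 j6 -0.107 f [-0.1  0.6 -1. ] 0.08011630125218695 0.0
[  0. 130.  32. 171.] (array([ 0.48814807, -0.08429979]), np.float64(48.55934894151983))
[301. 266. 342. 342.] (array([0.5122263 , 0.17189177]), np.float64(6.772629234184251))
[300. 176. 342. 245.] (array([0.44039473, 0.14001354]), np.float64(2.0470245262714))
[array([298., 173., 344., 244.]), array([300., 256., 343., 344.])]
```

View pics/w6.png

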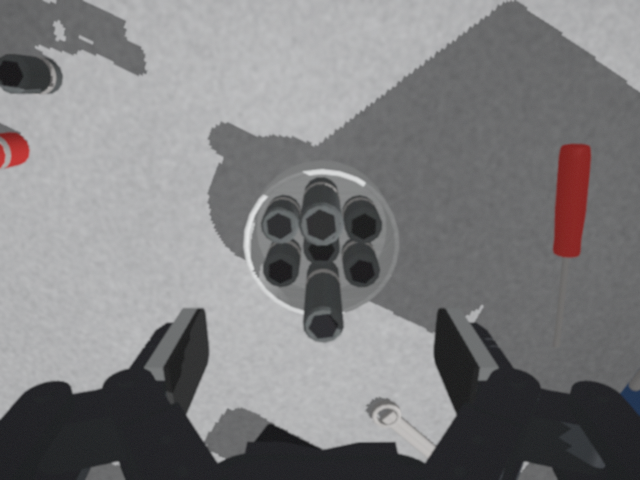

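The view shows both deep sockets upright in their gaps, tops at (321,222) and (323,326), where the model predicts them. The fingers are clear, so I'm handing in.

```bash
python3 -c "
from plant import env
print(env.job_done())"
```

```text
the job is handed in; nothing more can be done
None
```

Both deep sockets are standing upright on the tub floor, one in each empty place; the last wrist view confirmed this with the gripper clear, and I handed the job in at about 18 s (no verdict was returned).

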